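Close the loaded centrifuge rotor and tighten its wing nut

TASK

Close the loaded centrifuge rotor, the one with the green-capped tubes in it, with the blue lid: set the lid over the rotor's centre stud so that it lies flat on the rim with its orange wing nut still loose. Then turn the wing nut clockwise (seen from above) until it stops snug, and let go.

Things in the scene. Friction and masses are not known exactly. Their poses are not given: they have to be found in the camera images.
- lid: Loose round blue lid, 144 mm across, 0.32 kg, lying right way up on the bench. Origin at the centre of its flat underside, z up. The disc is 8 mm thick; a hub 44 mm across stands on it up to 26 mm above the underside. A round blind hole 26 mm wide and 22 mm deep in the middle of the underside takes the stud. The orange wing nut is captive on top of the hub and is also the handle by which the lid is lifted. A grey lid with a round black knob is a bystander.
- nut_grip (a point): Middle of the orange wing nut's wings, on the lid's axis, 54 mm above the lid's underside: the place to grip. The wings are a flat upright paddle, 66 mm long along the point's x axis, 10 mm thick along its y axis (grip across y); they reach 13 mm above and, over the middle 36 mm of their length, 24 mm below this point; beneath them is a low boss 20 mm across and 4 mm high, standing on the hub top 28 mm below this point. The point turns with the nut.
- wing_nut (a joint): Angle of the wing nut relative to the lid, rad: grows as the nut is turned clockwise seen from above (point x axis yaws negative). Loose near 0 (starts at 0 to 0.3); stops dead, snug, at 1.4. Stays where it is left. It turns with a light drag of 0.02 N m, so the lid hangs still beneath it when carried; lying on the rim under its own weight or lightly pressed down, the round lid is held by friction and only the nut turns, until it reaches its stop.
- rotor_seat (a point): Centre of the rim plane of the loaded rotor: a dark steel bowl 152 mm across and 70 mm high standing fixed on the bench, with eight green tube caps, below the rim, around its centre. The point is 70 mm above the bench, z up; the lid's underside rests on the 16 mm wide flat rim at this height. The centre stud, 12 mm thick with a tapered tip, passes through this point and ends 18 mm above it. An equal rotor without tubes is a bystander.
Not all that is in view belongs to the job. What is shaped like the lid but purple is not meant.

How it is judged (in metres and radians):
On the way:
1. the blue lid lies flat on the loaded rotor's rim, over its stud, with the wing nut still loose (horizontal distance between lid and rotor_seat below 0.012 m and z of lid in the frame of rotor_seat between -0.004 and 0.004 m and angle between lid's own z axis and vertical below 0.1 rad and value of joint wing_nut below 0.7 rad), for 0.1 s.
At the end, for the whole second after the job is handed in: The blue lid rests on the loaded rotor's rim, centred on its stud within 12 mm, its underside within 4 mm of the rim height and level within 0.1 rad, at rest, and the wing nut is turned to at least 1.2 rad of its 1.4 rad (horizontal distance between lid and rotor_seat below 0.012 m and z of lid in the frame of rotor_seat between -0.004 and 0.004 m and angle between lid's own z axis and vertical below 0.1 rad and value of joint wing_nut above 1.2 rad and linear speed of lid below 0.02 m/s); the robot touches nothing.
It also fails if it takes over 45 s, if anything falls off the work surface, if the arm or the gripper's body presses on something with over 40 N, if the wrist force passes 120 N, or if a joint passes its speed limit or range.

ROBOT

A 6-joint arm with a two-finger parallel gripper is mounted at the origin on the work surface. World frame = base frame: x ahead of the robot, y to its left, z up, the work surface at z = 0. Lengths are in mm, angles in rad, forces in N, time in s.
With the tool pointing down it reaches from about 400 to 825 mm from the base axis. Payload 7 kg.
Tool frame: the origin (TCP) lies midway between the tips of the shut fingers; the grasp point (between the pads) lies 19 mm behind it; z points along the fingers, y is the line along which they close (so a half turn about z gives the same grasp; the last joint's range is limited). The gripper opens to 85 mm and grips with 20 to 120 N. Pads are 22 mm wide; open, the fingers measure 114 mm over their backs; the gripper's body (76 mm by 85 mm) begins 54 mm behind the grasp point. The pads swing forward as they close: fully open they stand 13 mm farther back than shut.
Start: joints at [0.288, 0.359, 0.012, 0, -1.224, -0.288], TCP at [674.978, -0.019, 198.702] pointing down, gripper open.
Joint ranges: [-3.07, 3.07], [-1.43, 2.12], [-1.02, 1.25], [-3.03, 1.67], [-3.05, -0], [-3.03, 3.03]. Speed limits (rad/s): [2.39, 2.39, 3.01, 3.14, 3.14, 3.14].

INTERFACE

Orientations are given as a 3x3 rotation matrix whose columns are the frame's x, y, z axes.
In Python, from plant import * gives the robot as it stands.
- The arm moves only by the tool arm_command, never from a script. Its arguments are lists of equal length, an entry for each row: "gripper": the opening in per cent of the stroke, from 0 (shut) to 100 (fully open); "delta_pos": the shift along the world's x, y, z in mm, a list of three; "dr": the turn, a rotation vector about the world's x, y, z in degrees, a list of three. A call has 1 to 10 rows; each row shifts and turns the commanded pose from where the row before left it; what a row does not reach is not made up. A row lasts 1/10 s, in which the tool goes at most 50 mm and 8.59 degrees, less where a joint would pass 70% of its speed; a pose out of reach is approached as far as the arm can. A call is refused whole if a number of a shift passes 50 or a number of a turn 8.59, either way. A call with a gripper value outside its range is refused whole. The fingers move at their own pace and stop on an object; "squeeze" is the grip in N (left out, the last holds). Time passes only in rows, so rows that do not move let the fingers close. It gives the time, the measured TCP pose, the force, the opening and the grip force at its end, in the units of the state.
- state(): the state, without advancing time (a new reading comes with each control period).
- capture(name): name is "scene" or "side" or "wrist"; returns a dict with "frame" (400x640x3 uint8, blue, green, red), "fovy" (degrees; the focal length in pixels is half the picture's height over the tangent of half this angle, whatever the lens; pixels are square), "cx", "cy" (the principal point, pixels), "R" (3x3) and "t" (3): a world point X has camera coordinates R X + t; the wrist camera has in their place "T_tool_cam" (4x4, takes a point from camera to tool coordinates, whose origin is the TCP and whose axes are the flange's). Camera axes: x right, y down, z forward; pixel columns grow to the right and rows downward; lengths in mm; the calibration is good to about 2 mm. A picture is of the moment at which its call begins: read the wrist's pose just before it. There is no depth.
- hand_in(): hands the job in; it is judged then, once.
The state is a dict: "t": time; "joint_positions": joint angles; "qd": joint speeds; "effort": joint torques, N m; "tcp_pos": TCP position; "orientation": TCP orientation; "ft_force": force on the tool from outside, world axes, zero at the start; "moment": the same for the moment, N m; "gripper_width": finger opening in mm; "finger_force": force on a finger pad.
Only numpy, scipy, OpenCV 4.12 (cv2) and the standard library are available. Lean on these libraries where they do the work, as an engineer would, in place of code of your own. Each camera call takes 0.05 s, during which the arm holds its last target. There are 200 camera calls.

## Working session

There is one attempt and no reset: what is moved stays moved. The work goes in short steps, Python scripts to look and compute and a tool call to move; the robot and the scene stay as the last step left them, time stands still between calls to the robot, and variables do not carry over. Pictures are saved under pics/ and viewed, at most 10 in all, crops included, and the job is handed in when it is done.

Besides the shell and the picture viewer there is one more tool, called after "Call:" as name(argument=value, ...) on one line, values as JSON. arm_command: Moves the arm, as the interface text tells. Its arguments: {"type":"object","properties":{"gripper":{"type":"array"},"delta_pos":{"type":"array"},"dr":{"type":"array"},"squeeze":{"type":"number"}},"required":["gripper","delta_pos","dr"]}

```bash
mkdir -p pics; cat > h.py <<'E'
from plant import *
import numpy as np, cv2
def cam(n):
    s=state(); c=capture(n); f=c["frame"].shape[0]/2/np.tan(np.radians(c["fovy"])/2)
    if "R" in c: R=np.array(c["R"]).T; o=-R@np.array(c["t"])
    else:
        T=np.array(c["T_tool_cam"]); Ro=np.array(s["orientation"]); R=Ro@T[:3,:3]; o=Ro@T[:3,3]+np.array(s["tcp_pos"])
    return dict(img=c["frame"],f=f,cx=c["cx"],cy=c["cy"],R=R,o=o)
def ray(c,u,v):
    return c["R"]@np.array([(u-c["cx"])/c["f"],(v-c["cy"])/c["f"],1.])
def onz(c,u,v,z):
    d=ray(c,u,v); return c["o"]+d*(z-c["o"][2])/d[2]
def proj(c,X):
    p=c["R"].T@(np.array(X)-c["o"]); return c["f"]*p[:2]/p[2]+[c["cx"],c["cy"]]
E
python3 - <<'E'
from h import *
ims=[]
for n in ("scene","side","wrist"):
    c=cam(n); cv2.imwrite(f"pics/{n}0.png",c["img"]); print(n,c["o"].round(),c["R"].round(2).tolist(),c["f"])
print(state())
E
```

```text
scene [1085. -419.  634.] [[0.48, 0.55, -0.68], [0.88, -0.29, 0.38], [0.01, -0.78, -0.62]] 435.2135107806162
side [ 210. -850.  801.] [[0.95, -0.2, 0.23], [-0.3, -0.64, 0.71], [0.0, -0.74, -0.67]] 419.73854358221485
wrist [675. -77. 372.] [[-1.0, 0.0, -0.0], [0.0, 0.95, 0.3], [0.0, 0.3, -0.95]] 286.4790174737333
{'t': 0.15, 'joint_positions': array([ 2.88059786e-01,  3.59224372e-01,  1.12857891e-02, -2.77983060e-04,
       -1.22408734e+00, -2.88133010e-01]), 'qd': array([ 1.73957287e-04, -2.75143401e-03,  3.23059045e-03, -1.28655823e-03,
       -1.71439692e-03, -9.62881356e-05]), 'effort': array([-2.36291526e-03, -5.83877099e+01,  2.93650192e+01,  6.94064632e+00,
       -4.26741812e-03,  1.52487612e-06]), 'tcp_pos': array([ 6.74602960e+02, -4.61396699e-02,  1.97980582e+02]), 'orientation': array([[-1.67782657e-04, -9.99999201e-01, -1.25319265e-03],
       [-9.99999981e-01,  1.67906409e-04, -9.86451258e-05],
       [ 9.88554660e-05,  1.25317607e-03, -9.99999210e-01]]), 'ft_force': array([-0.45695139,  1.15359041, -0.98259142]), 'moment': array([0.01165485, 0.01233797, 0.02213843]), 'finger_force': 0.0, 'gripper_width': 85.79344685847575}
```

View pics/scene0.png

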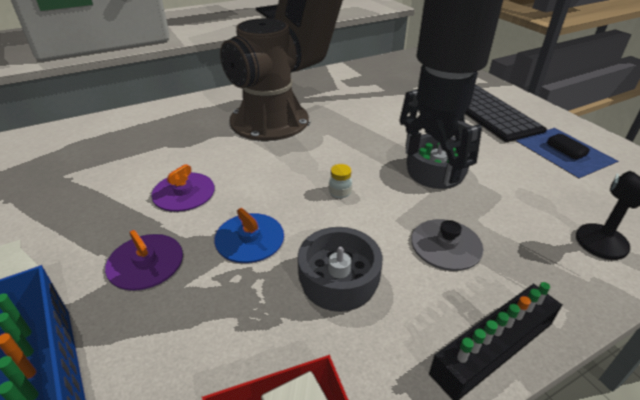

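View pics/side0.png

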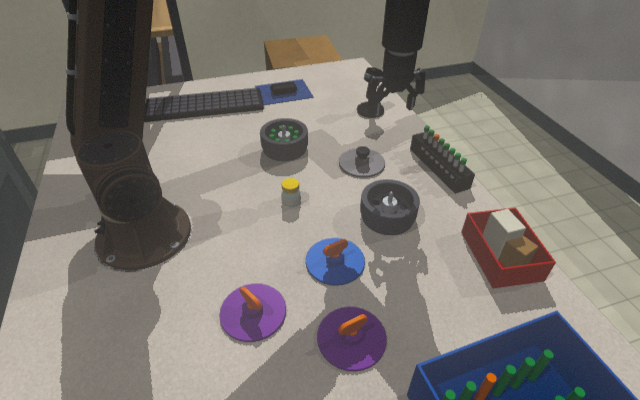

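Candidates:
- Lids: blue at scene (250,237) / side (335,260). Purple (183,190) and dark purple (144,260) are excluded by colour, and the grey one (447,243) is a bystander.
- Rotors: the one with green caps at scene (437,160) / side (284,138). The empty one at (340,265) is a bystander.

I choose the blue lid and the green-capped rotor.

```bash
cat > m.py <<'E'
from h import *
from scipy.optimize import least_squares
def circ(P):
    r=least_squares(lambda p:np.hypot(P[:,0]-p[0],P[:,1]-p[1])-p[2],[*P.mean(0),70],loss="soft_l1",f_scale=2).x
    return r
def big(m,pt):
    n,l,s,c=cv2.connectedComponentsWithStats(m.astype(np.uint8))
    ys,xs=np.nonzero(m); i=np.argmin((xs-pt[0])**2+(ys-pt[1])**2)
    return (l==l[ys[i],xs[i]])
def lid(c,pt,z=0):
    h=cv2.cvtColor(c["img"],cv2.COLOR_BGR2HSV).astype(int)
    H,S,V=h[...,0],h[...,1],h[...,2]
    b=big((H>100)&(H<124)&(S>120)&(V>50),pt)
    k=cv2.findContours(b.astype(np.uint8),0,cv2.CHAIN_APPROX_NONE)[0]; k=max(k,key=cv2.contourArea)
    hull=cv2.convexHull(k)[:,0]
    P=np.array([onz(c,u,v,z+6)[:2] for u,v in hull])
    return circ(P),b,(H<14)&(S>140)&(V>60)
def nut(o):
    ys,xs=np.nonzero(o); p=np.c_[xs,ys].astype(float); q=p.mean(0); w,v=np.linalg.eigh(np.cov((p-q).T))
    return q,v[:,1],w
def tri(c1,p1,c2,p2):
    d1=ray(c1,*p1);d2=ray(c2,*p2); A=np.c_[d1,-d2]; s=np.linalg.lstsq(A,c2["o"]-c1["o"],rcond=None)[0]
    a=c1["o"]+d1*s[0]; b=c2["o"]+d2*s[1]; return (a+b)/2,np.linalg.norm(a-b)
E
python3 - <<'E'
from m import *
C={n:cam(n) for n in("scene","side")}
N={}
for n,pt,np_ in(("scene",(262,250),(246,220)),("side",(350,268),(335,248))):
    c=C[n]; r,b,o=lid(c,pt); o=big(o,np_); q,a,w=nut(o); print(n,"lid",r.round(1),"nut",q.round(1),a.round(2),o.sum(),w.round(1)); N[n]=(q,a)
    # green caps of rotor
    h=cv2.cvtColor(c["img"],cv2.COLOR_BGR2HSV).astype(int); g=(h[...,0]>50)&(h[...,0]<85)&(h[...,1]>100)&(h[...,2]>40)
    x0,y0=(437,160) if n=="scene" else (284,138)
    m=np.zeros_like(g); m[y0-28:y0+28,x0-30:x0+30]=1; g&=m
    ys,xs=np.nonzero(g); print(" caps bbox mid",xs.min(),xs.max(),ys.min(),ys.max()," at z60:",onz(c,(xs.min()+xs.max())/2,(ys.min()+ys.max())/2,60).round(1))
print("nut tri",tri(C["scene"],N["scene"][0],C["side"],N["side"][0]))
# wing direction: intersect the two planes of axis
nn=[np.cross(ray(C[n],*N[n][0]),ray(C[n],*(N[n][0]+20*N[n][1]))) for n in C]
d=np.cross(*nn); d/=np.linalg.norm(d); print("wing dir",d.round(2))
a=C["scene"]["img"][190:275,200:300]; b=C["side"]["img"][105:170,234:334]; b2=C["side"]["img"][225:290,285:385]
cv2.imwrite("pics/crop1.png",np.vstack([cv2.resize(i,(400,i.shape[0]*4-60),interpolation=cv2.INTER_CUBIC) if 0 else cv2.resize(i,None,fx=2.7,fy=2.7,interpolation=cv2.INTER_CUBIC) for i in(a,b,b2)]))
E
```

```text
scene lid [ 445.4 -234.5   70.9] nut [247.  220.6] [0.54 0.84] 233 [ 9.6 46.4]
 caps bbox mid 419 458 143 162  at z60: [443.7 259.2  60. ]
side lid [ 471.3 -245.6   46.7] nut [333.9 244.3] [-0.91  0.41] 46 [ 0.4 43.5]
 caps bbox mid 270 297 126 140  at z60: [441.4 260.2  60. ]
nut tri (array([ 443.75647525, -230.98490779,   51.37965873]), np.float64(8.514424862899483))
wing dir [-0.88  0.14 -0.46]
```

View pics/crop1.png

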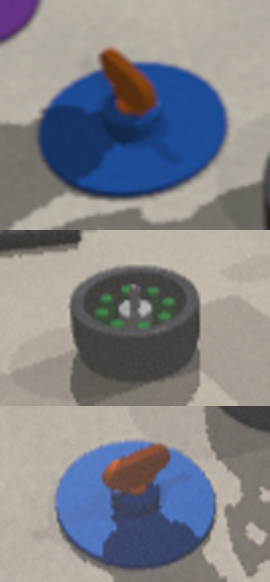

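The crop shows the blue lid with its orange paddle and the rotor with eight green caps around the stud. Both choices are confirmed, so I'm moving above the lid for a closer look.

Call:
arm_command(gripper=[100, 100, 100, 100, 100, 100, 100, 100], delta_pos=[[-29, -29, 7], [-29, -29, 7], [-29, -29, 7], [-29, -29, 7], [-29, -29, 7], [-29, -29, 7], [-29, -29, 7], [-27, -31, 3]], dr=[[0, 0, 0], [0, 0, 0], [0, 0, 0], [0, 0, 0], [0, 0, 0], [0, 0, 0], [0, 0, 0], [0, 0, 0]])

```text
t: 1.05
tcp_pos: [443.8, -234.9, 251.7]
orientation: [[0.0, -1.0, 0.001], [-1.0, -0.0, -0.0], [0.0, -0.001, -1.0]]
ft_force: [0.6, -0.0, -0.0]
gripper_width: 85.7
finger_force: 0.0
```

Call:
arm_command(gripper=[100, 100, 100], delta_pos=[[0, 0, 0], [0, 0, 0], [0, 0, 0]], dr=[[0, 0, 0], [0, 0, 0], [0, 0, 0]])

```text
t: 1.35
tcp_pos: [445.3, -233.7, 250.6]
orientation: [[0.0, -1.0, 0.0], [-1.0, -0.0, 0.0], [-0.0, -0.0, -1.0]]
ft_force: [0.3, -0.1, 0.1]
gripper_width: 85.6
finger_force: 0.0
```

```bash
python3 - <<'E'
from m import *
c=cam("wrist"); s=state(); print(s["tcp_pos"],s["joint_positions"].round(2),s["orientation"].round(3).tolist())
p=proj(c,[445,-234,54]); print(p)
r,b,o=lid(c,proj(c,[445,-190,8])); print(r.round(1))
o=big(o,p); q,a,w=nut(o); print(q,w,o.sum(),onz(c,*q,54+5)); x,y,wd,ht=cv2.boundingRect(o.astype(np.uint8));print(x,y,wd,ht)
u,v=onz(c,*(q-15*a),60),onz(c,*(q+15*a),60); print("yaw",np.degrees(np.arctan2(*(v-u)[1::-1])))
im=c["img"].copy(); im[b]=im[b]//2; cv2.imwrite("pics/w1.png",im)
E
```

```text
[ 445.47266562 -233.48619793  250.44515047] [-0.09  0.04 -0.27 -0.   -1.26  0.09] [[0.001, -1.0, -0.0], [-1.0, -0.001, 0.0], [-0.0, 0.0, -1.0]]
[318.34997483 173.67137497]
[ 442.  -234.9   70.6]
[320.56404494 172.92808989] [ 11.8099544  162.24212577] 445 [ 442.13146121 -236.0132537    59.        ]
297 163 48 19
yaw 11.759533029284073
```

View pics/w1.png

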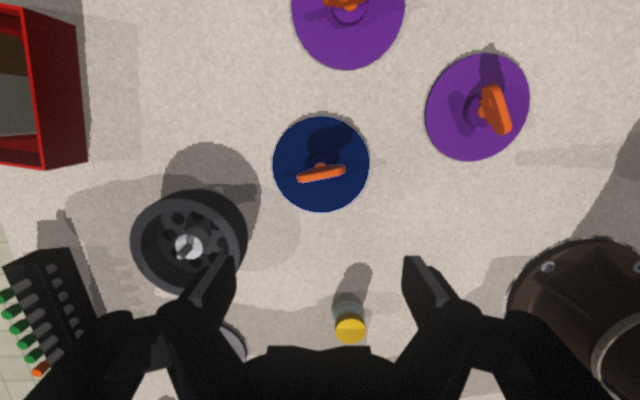

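The wrist view shows the lid at (320,164) with its paddle at (320,173), yawed about 12°. I'll turn the tool +102° to grip across the paddle. That leaves joint 6 room for the later clockwise turn.

Call:
arm_command(gripper=[100, 100, 100, 100, 100, 100, 100, 100, 100, 100], delta_pos=[[-3, -1, -10], [0, 0, -10], [0, 0, -10], [0, 0, -10], [0, 0, -10], [0, 0, -10], [0, 0, -10], [0, 0, 0], [0, 0, 0], [0, 0, 0]], dr=[[0, 0, 8.5], [0, 0, 8.5], [0, 0, 8.5], [0, 0, 8.5], [0, 0, 8.5], [0, 0, 8.5], [0, 0, 8.5], [0, 0, 8.5], [0, 0, 8.5], [0, 0, 8.5]])

```text
t: 2.4
tcp_pos: [442.6, -234.1, 180.1]
orientation: [[0.997, -0.079, -0.001], [-0.079, -0.997, 0.0], [-0.001, -0.0, -1.0]]
ft_force: [0.3, -0.5, 0.4]
gripper_width: 85.3
finger_force: 0.0
```

Call:
arm_command(gripper=[100, 100, 100, 100], delta_pos=[[0, 0, 0], [0, 0, 0], [0, 0, 0], [0, 0, 0]], dr=[[0, 0, 8.5], [0, 0, 8.5], [0, 0, 0], [0, 0, 0]])

```text
t: 2.8
tcp_pos: [442.4, -234.4, 180.4]
orientation: [[0.979, 0.205, -0.001], [0.205, -0.979, 0.0], [-0.001, -0.0, -1.0]]
ft_force: [0.0, 0.3, -0.6]
gripper_width: 85.3
finger_force: 0.0
```

```bash
python3 - <<'E'
from m import *
c=cam("wrist"); s=state(); O=s["orientation"]; print(s["tcp_pos"],s["joint_positions"].round(2),"tool y yaw",np.degrees(np.arctan2(O[1,1],O[0,1])))
p=proj(c,[442,-235,54]); r,b,o=lid(c,proj(c,[420,-180,8])); print(p,r.round(1))
o=big(o,p); q,a,w=nut(o); print(q,w,o.sum(),onz(c,*q,56)); 
u,v=onz(c,*(q-15*a),56),onz(c,*(q+15*a),56); print("yaw",np.degrees(np.arctan2(*(v-u)[1::-1])))
cv2.imwrite("pics/w2.png",c["img"])
E
```

```text
[ 442.3092913  -234.56142047  180.43759541] [-0.09  0.08 -0.39 -0.   -1.1   1.87] tool y yaw -78.18700493779995
[319.18502121 187.49085066] [ 442.2 -234.6   70.9]
[318.61231884 184.92753623] [  9.88630239 232.72011808] 552 [ 445.15675425 -233.70564969   56.        ]
yaw -168.50016157348662
```

View pics/w2.png

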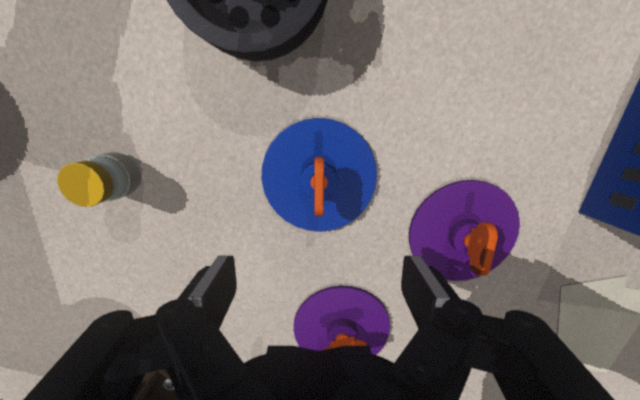

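The paddle at (319,185) is centred between the fingers with its yaw matched, and the lid centre (442,-235) is confirmed. Descending and gripping.

Call:
arm_command(gripper=[100, 100, 100, 100, 100, 100], delta_pos=[[0, 0, -35], [0, 0, -35], [0, 0, -35], [0, 0, -25], [0, 0, -14], [0, 0, 0]], dr=[[0, 0, 0], [0, 0, 0], [0, 0, 0], [0, 0, 0], [0, 0, 0], [0, 0, 0]])

```text
t: 3.45
tcp_pos: [440.5, -234.6, 34.7]
orientation: [[0.979, 0.205, -0.004], [0.205, -0.979, 0.001], [-0.004, -0.002, -1.0]]
ft_force: [0.4, 0.6, 0.9]
gripper_width: 85.2
finger_force: 0.0
```

Call:
arm_command(gripper=[0, 0, 0, 0, 0, 0, 0, 0], delta_pos=[[0, 0, 0], [0, 0, 0], [0, 0, 0], [0, 0, 0], [0, 0, 0], [0, 0, 0], [0, 0, 0], [0, 0, 0]], dr=[[0, 0, 0], [0, 0, 0], [0, 0, 0], [0, 0, 0], [0, 0, 0], [0, 0, 0], [0, 0, 0], [0, 0, 0]], squeeze=50)

```text
t: 4.25
tcp_pos: [442.0, -235.0, 36.7]
orientation: [[0.978, 0.208, 0.0], [0.208, -0.978, -0.0], [0.0, 0.0, -1.0]]
ft_force: [1.1, 0.2, -0.4]
gripper_width: -0.3
finger_force: 0.0
```

The fingers shut fully, so they missed the paddle. Looking.

```bash
python3 - <<'E'
from h import *
s=state();print(s["tcp_pos"],s["gripper_width"],s["finger_force"])
a=cam("wrist");b=cam("scene"); c=cam("side")
cv2.imwrite("pics/g1.png",np.hstack([cv2.resize(b["img"][160:290,180:310],(390,390)),cv2.resize(c["img"][180:310,270:400],(390,390))]))
cv2.imwrite("pics/g1w.png",a["img"])
E
```

```text
[ 441.97852063 -235.02752553   36.7090954 ] -0.3132485042564556 0.0
```

View pics/g1.png

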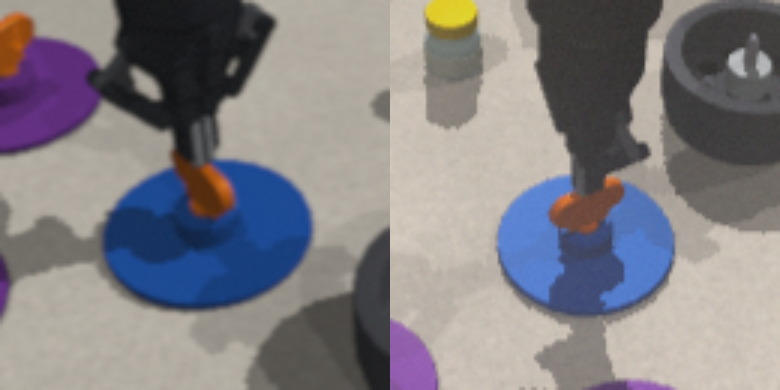

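The shut fingers appear at scene (248,213) and side (337,245), with the paddle below them. I'll check their true height by triangulation.

```bash
python3 - <<'E'
from m import *
b=cam("scene"); c=cam("side"); w=cam("wrist")
for n,k in(("scene",b),("side",c),("wrist",w)): print(n,"TCP",proj(k,[442,-235,36.7]).round(1),"z54",proj(k,[442,-235,54]).round(1),"z67",proj(k,[442,-235,67]).round(1),"z90",proj(k,[442,-235,90]).round(1))
print(tri(b,(248,213),c,(337,245)))
cv2.imwrite("pics/g2.png",np.hstack([cv2.resize(b["img"][190:240,215:285],None,fx=5.6,fy=5.6,interpolation=cv2.INTER_CUBIC),cv2.resize(c["img"][220:270,300:370],None,fx=5.6,fy=5.6,interpolation=cv2.INTER_CUBIC)]))
i=w["img"][100:300,200:440]; cv2.imwrite("pics/g3.png",cv2.resize(i,None,fx=3,fy=3))
E
```

```text
scene TCP [246.8 224.4] z54 [245.9 218. ] z67 [245.3 213. ] z90 [244.1 204.1]
side TCP [334.5 251.3] z54 [334.7 246.5] z67 [334.8 242.8] z90 [335.1 236.1]
wrist TCP [318.9 234.7] z54 [319.  246.4] z67 [319.  256.7] z90 [319.1 279.6]
(array([ 445.20154512, -233.95447319,   63.67261358]), np.float64(10.05141295960745))
```

View pics/g3.png

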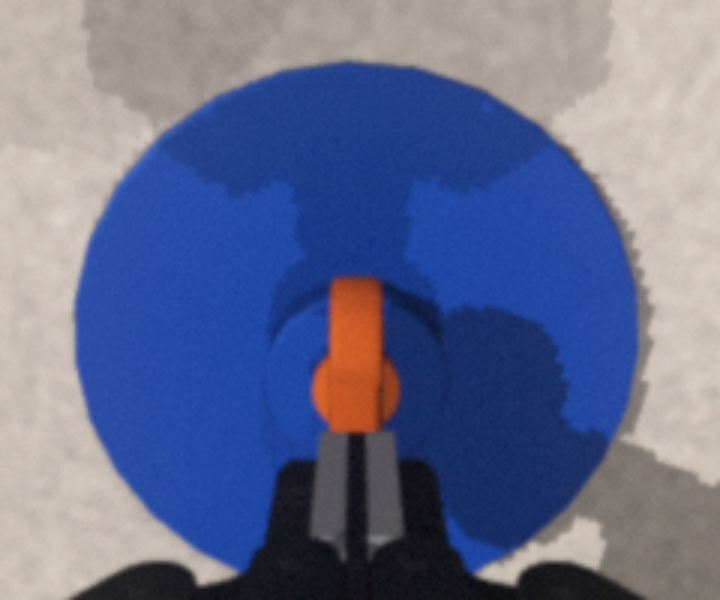

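View pics/g2.png

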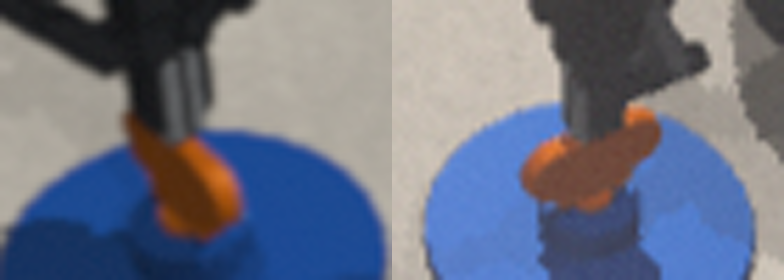

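The views agree that the paddle at crop (585,150) is intact below the fingertips. The tips really sit at z≈67–70, just on top of the paddle, about 30 mm higher than the TCP reading implies. The bench and lid scale from the wrist camera still fit the reading. I'll reopen, go down 30 mm and close again, watching the force.

Call:
arm_command(gripper=[100, 100, 100, 100, 100, 100, 100, 100], delta_pos=[[0, 0, 0], [0, 0, 0], [0, 0, 0], [0, 0, 0], [0, 0, 0], [0, 0, 0], [0, 0, -10], [0, 0, -5]], dr=[[0, 0, 0], [0, 0, 0], [0, 0, 0], [0, 0, 0], [0, 0, 0], [0, 0, 0], [0, 0, 0], [0, 0, 0]])

```text
t: 5.35
tcp_pos: [441.5, -234.9, 20.7]
orientation: [[0.978, 0.208, -0.001], [0.208, -0.978, 0.0], [-0.001, -0.0, -1.0]]
ft_force: [0.5, -0.2, 0.1]
gripper_width: 85.2
finger_force: 0.0
```

Call:
arm_command(gripper=[100, 100, 100, 100], delta_pos=[[0, 0, -5], [0, 0, -5], [0, 0, -4], [0, 0, 0]], dr=[[0, 0, 0], [0, 0, 0], [0, 0, 0], [0, 0, 0]])

```text
t: 5.75
tcp_pos: [441.5, -234.9, 7.0]
orientation: [[0.978, 0.208, -0.001], [0.208, -0.978, 0.0], [-0.001, -0.0, -1.0]]
ft_force: [-0.2, -0.2, 0.1]
gripper_width: 85.3
finger_force: 0.0
```

Call:
arm_command(gripper=[0, 0, 0, 0, 0, 0, 0, 0], delta_pos=[[0, 0, 0], [0, 0, 0], [0, 0, 0], [0, 0, 0], [0, 0, 0], [0, 0, 0], [0, 0, 0], [0, 0, 0]], dr=[[0, 0, 0], [0, 0, 0], [0, 0, 0], [0, 0, 0], [0, 0, 0], [0, 0, 0], [0, 0, 0], [0, 0, 0]])

```text
t: 6.55
tcp_pos: [442.0, -235.0, 7.9]
orientation: [[0.978, 0.208, 0.0], [0.208, -0.978, -0.0], [0.0, 0.0, -1.0]]
ft_force: [-1.5, 3.2, 5.8]
gripper_width: 9.0
finger_force: 50.3
```

Gripped: 9.0 mm and 50 N. Lifting and checking the weight.

Call:
arm_command(gripper=[0, 0, 0, 0, 0, 0, 0], delta_pos=[[0, 0, 5], [0, 0, 15], [0, 0, 25], [0, 0, 30], [0, 0, 30], [0, 0, 20], [0, 0, 0]], dr=[[0, 0, 0], [0, 0, 0], [0, 0, 0], [0, 0, 0], [0, 0, 0], [0, 0, 0], [0, 0, 0]])

```text
t: 7.25
tcp_pos: [443.4, -235.4, 135.2]
orientation: [[0.978, 0.208, 0.005], [0.208, -0.978, -0.001], [0.004, 0.002, -1.0]]
ft_force: [0.1, -0.8, -4.2]
gripper_width: 9.0
finger_force: 49.1
```

Call:
arm_command(gripper=[0, 0, 0, 0, 0, 0, 0, 0, 0, 0], delta_pos=[[0, 10, 0], [0, 20, 0], [0, 30, 0], [0, 30, 0], [0, 30, 0], [0, 30, 0], [0, 30, 0], [0, 30, 0], [0, 30, 0], [0, 30, 0]], dr=[[0, 0, 0], [0, 0, 0], [0, 0, 0], [0, 0, 0], [0, 0, 0], [0, 0, 0], [0, 0, 0], [0, 0, 0], [0, 0, 0], [0, 0, 0]])

```text
t: 8.25
tcp_pos: [440.2, 36.0, 130.9]
orientation: [[0.978, 0.208, -0.003], [0.208, -0.978, -0.001], [-0.003, 0.0, -1.0]]
ft_force: [1.0, -0.1, -4.8]
gripper_width: 9.3
finger_force: 49.2
```

Call:
arm_command(gripper=[0, 0, 0, 0, 0, 0, 0, 0, 0], delta_pos=[[0, 30, 0], [0, 30, 0], [0, 30, 0], [0, 25, 0], [0, 15, 0], [0, 5, 0], [0, 0, 0], [0, 0, 0], [0, 0, 0]], dr=[[0, 0, 0], [0, 0, 0], [0, 0, 0], [0, 0, 0], [0, 0, 0], [0, 0, 0], [0, 0, 0], [0, 0, 0], [0, 0, 0]])

```text
t: 9.15
tcp_pos: [441.7, 169.1, 132.5]
orientation: [[0.978, 0.207, -0.0], [0.207, -0.978, -0.0], [-0.001, 0.0, -1.0]]
ft_force: [-0.1, -0.7, -4.0]
gripper_width: 9.3
finger_force: 49.2
```

```bash
python3 - <<'E'
from m import *
s=state(); print(s["tcp_pos"],s["joint_positions"].round(2),s["gripper_width"],s["ft_force"])
w=cam("wrist"); c=cam("scene"); d=cam("side")
cv2.imwrite("pics/t1.png",np.hstack([w["img"][60:400:,120:520],cv2.resize(c["img"][80:210,350:500],None,fx=2.6,fy=2.6)[:340]]))
lz=s["tcp_pos"][2]-8; t=s["tcp_pos"]
for n,k in(("wrist",w),("scene",c),("side",d)):
    try: r,b,o=lid(k,proj(k,[t[0],t[1],lz+8]),lz); print(n,r.round(1),b.sum(),[round(float((p)),1) for p in proj(k,[442,260,70])])
    except Exception as e: print(n,e)
E
```

```text
[441.73389502 169.06998775 132.47994398] [ 0.78  0.08 -0.51 -0.   -0.98  1.  ] 9.30547220629688 [-0.08174608 -0.73092529 -4.03046257]Traceback (most recent call last):
  File "<stdin>", line 4, in <module>
    return _nx.concatenate(arrs, 1, dtype=dtype, casting=casting)
           ~~~~~~~~~~~~~~~^^^^^^^^^^^^^^^^^^^^^^^^^^^^^^^^^^^^^^^
ValueError: all the input array dimensions except for the concatenation axis must match exactly, but along dimension 0, the array at index 0 has size 340 and the array at index 1 has size 338
```

Weight is right (−4 N), so the lid is in hand, at y=169. I'll refine the rotor centre from the earlier unobstructed side image (rim back arc, r=76), and check where the lid hangs.

```bash
python3 - <<'E'
from m import *
s=state(); t=s["tcp_pos"]; lz=t[2]-8
C={n:cam(n) for n in("wrist","scene","side")}
for n,k in C.items():
    try: r,b,o=lid(k,proj(k,[t[0],t[1]-50,lz+8]),lz); print(n,r.round(1),b.sum())
    except Exception as e: print(n,e)
k=C["side"]; im=cv2.imread("pics/side0.png"); g=cv2.cvtColor(im,cv2.COLOR_BGR2GRAY)
m=np.zeros(g.shape,bool); m[105:175,250:320]=True
for th in(75,90,105):
    b=big((g<th)&m,(265,135)).astype(np.uint8)
    h=cv2.convexHull(max(cv2.findContours(b,0,cv2.CHAIN_APPROX_NONE)[0],key=cv2.contourArea))[:,0]
    h=h[h[:,1]<136]
    P=np.array([onz(k,u,v,70)[:2] for u,v in h])
    print(th,len(h),cv2.boundingRect(b),least_squares(lambda p:np.hypot(P[:,0]-p[0],P[:,1]-p[1])-76,[442,260],loss="soft_l1",f_scale=2).x.round(1))
E
```

```text
wrist [442.6 170.1  71.2] 26098
scene [447.2 168.8  71.7] 1544
side [448.6 164.7  64.2] 326
75 14 (265, 121, 38, 19) [427.9 240.7]
90 10 (260, 120, 48, 43) [439.5 245.3]
105 14 (260, 119, 48, 52) [439.9 252.9]
```

```bash
python3 - <<'E'
from m import *
k=cam("side"); a=np.linspace(0,2*np.pi,200)
for c in((442.5,259.7),(440,253)):
    p=np.array([proj(k,[c[0]+76*np.cos(t),c[1]+76*np.sin(t),70]) for t in a]); print(c,p.min(0),p.max(0),proj(k,[*c,88]),proj(k,[*c,70]))
g=cv2.cvtColor(cv2.imread("pics/side0.png"),cv2.COLOR_BGR2GRAY)
print(g[112:126,284],g[128,252:268],g[128,300:316])
w=cam("wrist"); print(proj(w,[442.5,259.7,88]),proj(w,[442.5,259.7,70]))
print(g[120:150,276:294:1][::2])
E
```

```text
(442.5, 259.7) [259.50968943 117.64683947] [307.72916355 144.17270786] [283.35630545 125.46419019] [283.6873957  130.34688461]
(440, 253) [259.1536259  118.79608392] [307.56825582 145.5355141 ] [283.09508707 126.70514855] [283.42988893 131.59610085]
[183 183 183 181 183 180 132  99  85  66  67  64  69  95] [181 180 179 182 182 182 181 179 167 113  95  95  95  85  68  67] [ 66  65  78  88  89  90  91 148 181 185 186 185 183 183 183 183]
[207.7148767  189.44473366] [215.5065388  184.00424038]
[[ 92  97  98  92  86  86  83  84  85  81  80  85  84  90  91  93  98  91]
 [ 70  67  68  67  65  64  65  66  67  71  66  69  65  64  66  64  64  65]
 [ 65  65  64  63  63  66  66  68  69  66  67  68  67  63  64  67  67  68]
 [ 64  63  67 100 105 102  91 117  96  97  72  67  76  88  95  94  79  64]
 [ 66  64  67  73  79  84  86  86  85  80  68  66  78  85  90  90  82  69]
 [ 68  64  64  67  68  75  80  86  88  97  84  78  71  71  69  70  69  68]
 [ 67  69  94 146 168 169  98  85  89 102 170 175 168 134  80  68  71  64]
 [ 71  69 159 166 163 163  98  87  89 153 175 178 177 163  91  72  70  67]
 [ 70  68  86 118 149 156 105  95  98  98 143 146 114  95  76  66  76  96]
 [ 94  93  95  87  84  87  87  91  89  90  88  91  90  90  74  68  68  75]
 [ 98 103  95  86  84  89  89  90  88 105 106 111 110  91  80  82  83  86]
 [ 92  89  91  88  91  93  88  92  89  88  88  88  91  88  98  96  98  92]
 [ 69  70  77  74  76  76  77  77  78  77  79  76  74  70  67  69  67  66]
 [ 67  69  68  67  67  67  67  68  65  67  64  66  63  68  64  65  66  65]
 [ 66  65  64  68  64  68  64  64  69  68  68  67  69  68  70  66  69  69]]
```

The rim edges and top row match a centre of (442.5, 259.7). Carrying over and lowering.

Call:
arm_command(gripper=[0, 0, 0, 0, 0, 0, 0, 0], delta_pos=[[0, 15, 0], [0, 25, 0], [0, 25, 0], [0, 15, 0], [0, 9.5, 0], [0, 0, 0], [0, 0, -10], [0, 0, -10]], dr=[[0, 0, 0], [0, 0, 0], [0, 0, 0], [0, 0, 0], [0, 0, 0], [0, 0, 0], [0, 0, 0], [0, 0, 0]])

```text
t: 10.35
tcp_pos: [441.8, 258.8, 111.9]
orientation: [[0.978, 0.207, -0.0], [0.207, -0.978, 0.0], [-0.0, -0.0, -1.0]]
ft_force: [0.3, -0.1, -4.7]
gripper_width: 9.2
finger_force: 49.4
```

Call:
arm_command(gripper=[0, 0, 0, 0, 0, 0, 0], delta_pos=[[0, 0, -8], [0, 0, -8], [0, 0, -6], [0, 0, -4], [0, 0, -3], [0, 0, 0], [0, 0, 0]], dr=[[0, 0, 0], [0, 0, 0], [0, 0, 0], [0, 0, 0], [0, 0, 0], [0, 0, 0], [0, 0, 0]])

```text
t: 11.05
tcp_pos: [442.1, 259.7, 83.9]
orientation: [[0.978, 0.208, 0.0], [0.208, -0.978, 0.0], [0.0, -0.0, -1.0]]
ft_force: [0.2, 0.5, -4.1]
gripper_width: 8.8
finger_force: 49.4
```

The lid is now 12 mm below the stud tip with no contact force, so the stud is in the hole. Lowering the last few mm.

Call:
arm_command(gripper=[0, 0, 0, 0, 0, 0], delta_pos=[[0, 0, -2], [0, 0, -2], [0, 0, -1], [0, 0, -1], [0, 0, 0], [0, 0, 0]], dr=[[0, 0, 0], [0, 0, 0], [0, 0, 0], [0, 0, 0], [0, 0, 0], [0, 0, 0]])

```text
t: 11.65
tcp_pos: [442.0, 259.5, 78.0]
orientation: [[0.978, 0.208, 0.0], [0.208, -0.978, 0.0], [0.0, 0.0, -1.0]]
ft_force: [-2.5, -0.9, 1.3]
gripper_width: 8.9
finger_force: 50.1
```

Contact is made at the expected height (lid z≈70). I'll press very lightly and turn clockwise.

Call:
arm_command(gripper=[0, 0, 0, 0, 0, 0, 0, 0, 0, 0], delta_pos=[[0, 0, -0.3], [0, 0, 0], [0, 0, 0], [0, 0, 0], [0, 0, 0], [0, 0, 0], [0, 0, 0], [0, 0, 0], [0, 0, 0], [0, 0, 0]], dr=[[0, 0, 0], [0, 0, 0], [0, 0, -7], [0, 0, -7], [0, 0, -7], [0, 0, -7], [0, 0, -7], [0, 0, -7], [0, 0, -7], [0, 0, 0]])

```text
t: 12.65
tcp_pos: [442.1, 259.9, 78.0]
orientation: [[0.798, -0.603, 0.001], [-0.603, -0.798, 0.001], [0.0, -0.001, -1.0]]
ft_force: [-4.2, -0.8, 6.2]
gripper_width: 9.2
finger_force: 50.8
```

```bash
python3 -c "
from h import *
s=state();print(s['ft_force'],s['moment'],s['joint_positions'].round(2))"
```

```text
[-4.20722709 -0.7936672   6.15160445] [-0.0150206   1.71897311  0.0223477 ] [ 0.91  0.21 -0.5  -0.   -0.86  0.01]
```

Call:
arm_command(gripper=[0, 0, 0, 0, 0], delta_pos=[[0, 0, 0], [0, 0, 0], [0, 0, 0], [0, 0, 0], [0, 0, 0]], dr=[[0, 0, -5], [0, 0, -5], [0, 0, -4], [0, 0, 0], [0, 0, 0]])

```text
t: 13.15
tcp_pos: [442.2, 259.9, 78.0]
orientation: [[0.632, -0.775, 0.001], [-0.775, -0.632, 0.001], [-0.0, -0.001, -1.0]]
ft_force: [-4.2, 0.5, 5.0]
gripper_width: 9.1
finger_force: 50.9
```

```bash
python3 -c "
from h import *
s=state();print(s['ft_force'],s['moment'],s['joint_positions'].round(2))"
```

```text
[-4.1827741   0.46924723  5.03616197] [0.00592091 1.52526124 0.02225959] [ 0.91  0.21 -0.5  -0.   -0.86 -0.23]
```

Moment about z is just the 0.02 N m drag after 63°, so the stop isn't reached yet. Going on in small steps.

Call:
arm_command(gripper=[0, 0, 0, 0], delta_pos=[[0, 0, 0], [0, 0, 0], [0, 0, 0], [0, 0, 0]], dr=[[0, 0, -4], [0, 0, -4], [0, 0, 0], [0, 0, 0]])

```text
t: 13.55
tcp_pos: [442.2, 260.0, 78.0]
orientation: [[0.518, -0.855, 0.001], [-0.855, -0.518, 0.001], [-0.0, -0.001, -1.0]]
ft_force: [-4.9, 0.5, 4.9]
gripper_width: 9.0
finger_force: 50.8
```

```bash
python3 -c "
from h import *
s=state();print(s['ft_force'],s['moment'])"
```

```text
[-4.85829459  0.48054753  4.94071997] [ 0.08255564  1.49697497 -0.01938924]
```

Call:
arm_command(gripper=[0, 0, 0, 0], delta_pos=[[0, 0, 0], [0, 0, 0], [0, 0, 0], [0, 0, 0]], dr=[[0, 0, -3], [0, 0, -3], [0, 0, 0], [0, 0, 0]])

```text
t: 13.95
tcp_pos: [442.3, 260.0, 78.0]
orientation: [[0.426, -0.905, 0.001], [-0.905, -0.426, 0.001], [-0.001, -0.001, -1.0]]
ft_force: [-3.7, -0.1, 6.3]
gripper_width: 9.1
finger_force: 50.8
```

```bash
python3 -c "
from h import *
s=state();print(s['ft_force'],s['moment'])"
```

```text
[-3.67429227 -0.11826721  6.27645248] [ 0.14187495  1.46226845 -0.01799386]
```

77° turned and still no stop torque. Continuing a little past the 80° maximum.

Call:
arm_command(gripper=[0, 0, 0, 0], delta_pos=[[0, 0, 0], [0, 0, 0], [0, 0, 0], [0, 0, 0]], dr=[[0, 0, -3], [0, 0, -3], [0, 0, 0], [0, 0, 0]])

```text
t: 14.35
tcp_pos: [442.8, 260.1, 78.0]
orientation: [[0.329, -0.944, 0.002], [-0.944, -0.329, 0.001], [-0.001, -0.002, -1.0]]
ft_force: [0.8, 0.2, 5.0]
gripper_width: 9.2
finger_force: 50.7
```

```bash
python3 -c "
from m import *
s=state();print(s['ft_force'],s['moment'],s['effort'][5])
t=s['tcp_pos'];w=cam('wrist');p=proj(w,[442.5,260,78]);print(p)
cv2.imwrite('pics/z1.png',np.vstack([w['img'][40:320,100:540],cv2.resize(cam('side')['img'][60:200,200:420],(440,280))]))
"
```

```text
[0.78044186 0.2168924  5.02664007] [ 0.17503293 -0.07039072  0.06204025] -0.12608202639967203
[318.69088798 234.56679082]
```

View pics/z1.png

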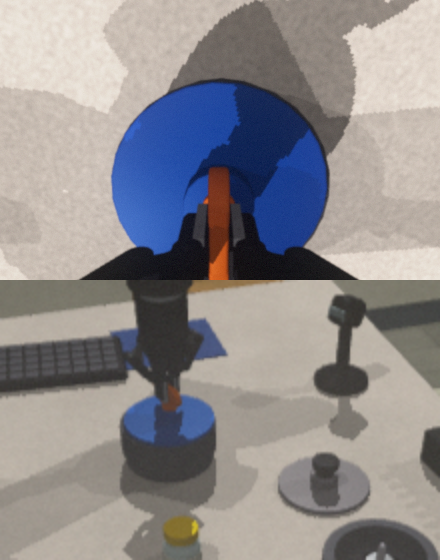

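The picture shows the lid flat on the rotor with the paddle held. The stored side load let go on this last step, which suggests the lid started to slip at the stop. A few more degrees should confirm it.

Call:
arm_command(gripper=[0, 0, 0, 0], delta_pos=[[0, 0, 0], [0, 0, 0], [0, 0, 0], [0, 0, 0]], dr=[[0, 0, -3], [0, 0, -3], [0, 0, 0], [0, 0, 0]])

```text
t: 14.85
tcp_pos: [442.7, 260.0, 78.0]
orientation: [[0.227, -0.974, 0.001], [-0.974, -0.227, 0.001], [-0.001, -0.002, -1.0]]
ft_force: [0.0, 0.0, 5.8]
gripper_width: 9.4
finger_force: 50.9
```

```bash
python3 -c "
from m import *
s=state();print(s['ft_force'],s['moment'],s['effort'][5])"
```

```text
[1.59449100e-03 4.59183281e-03 5.83016115e+00] [ 0.12393688 -0.12431649  0.09117257] -0.19038840662688017
```

Turned 89°, with a steady stop torque (0.09 rising, joint 6 at −0.19 N m). The nut is snug. Releasing and retreating straight up.

Call:
arm_command(gripper=[100, 100, 100, 100, 100, 100, 100, 100], delta_pos=[[0, 0, 0], [0, 0, 0], [0, 0, 0], [0, 0, 0], [0, 0, 0], [0, 0, 0], [0, 0, 0], [0, 0, 10]], dr=[[0, 0, 0], [0, 0, 0], [0, 0, 0], [0, 0, 0], [0, 0, 0], [0, 0, 0], [0, 0, 0], [0, 0, 0]])

```text
t: 15.65
tcp_pos: [441.2, 258.8, 86.6]
orientation: [[0.225, -0.974, -0.002], [-0.974, -0.225, -0.002], [0.001, 0.002, -1.0]]
ft_force: [-0.6, -0.1, -0.1]
gripper_width: 85.6
finger_force: 0.0
```

Call:
arm_command(gripper=[100, 100, 100, 100, 100, 100, 100], delta_pos=[[0, 0, 20], [0, 0, 30], [0, 0, 30], [0, 0, 30], [0, 0, 20], [0, 0, 0], [0, 0, 0]], dr=[[0, 0, 0], [0, 0, 0], [0, 0, 0], [0, 0, 0], [0, 0, 0], [0, 0, 0], [0, 0, 0]])

```text
t: 16.35
tcp_pos: [441.9, 259.5, 218.1]
orientation: [[0.225, -0.974, 0.001], [-0.974, -0.225, 0.001], [-0.001, -0.001, -1.0]]
ft_force: [0.1, -0.6, 0.4]
gripper_width: 85.2
finger_force: 0.0
```

```bash
python3 - <<'E'
from m import *
s=state(); print(s["t"],s["tcp_pos"],s["gripper_width"],s["ft_force"])
c=cam("wrist"); p=proj(c,[442.5,260,124]); r,b,o=lid(c,proj(c,[442,210,78]),70); o=big(o,p); q,a,w=nut(o)
u,v=onz(c,*(q-12*a),126),onz(c,*(q+12*a),126); print(r.round(1),"nut",onz(c,*q,126).round(1),"yaw",np.degrees(np.arctan2(*(v-u)[1::-1])))
E
```

```text
16.35 [441.91814901 259.54441665 218.13962873] 85.15225006765928 [ 0.08014247 -0.55719634  0.38941484]
[441.9 259.5  71.6] nut [442.9 257.1 126. ] yaw 103.40495564737894
```

The lid is centred at (441.9, 259.5) at rim height (r fits 71.6). The paddle yaw is −76.6°, which means it turned about 88° from 11.5°, past the stop. Handing in.

```bash
python3 -c "
from plant import *
print(hand_in())"
```

```text
the job is handed in; nothing more can be done
None
```

The job is handed in at about 16 s: the blue lid measured flat and centred within about 1 mm on the loaded rotor, the wing nut was turned about 88° clockwise to its stop, and the gripper is open and clear; no verdict came back.

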